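Vent the jar station, then unscrew the tight jar cap and hold it over the jar

TASK

The biscuit jar stands in the cradle of the white vacuum-sealing station: press the green key and then the blue key fully down, one at a time, leaving the red key alone. Then unscrew the jar's tight golden-yellow cap anticlockwise, stop turning when its threads let go, lift it straight off and finish still holding it level, about two centimetres above the jar's mouth. The jar must stay seated in its cradle and the other things on the counter must be left undisturbed.

Things in the scene. Friction and masses are not known exactly. Their poses are not given: they have to be found in the camera images.
- station: White plastic vacuum-sealing station fixed on the counter, slab 170 (x) x 330 (y) x 30 mm high; origin under its centre. 85 mm towards its -y is a grey square cradle, inside 72 x 72 mm, walls 8 mm thick, tops 53 mm above the counter; 100 mm towards its +y are three round keys in a row along its x, 50 mm apart.
- key_green_top (a point): Centre of the top of the green spring key (26 mm across, 52 mm above the counter when up; grey housing 42 mm across, 12 mm high). Which of the three places each colour has varies. Pressed straight down 6 mm; begins to move at 1.5 N, fully down takes about 5 N. All keys are alike.
- key_blue_top (a point): Centre of the top of the blue key, as the green one.
- key_red_top (a point): Centre of the top of the red key (pumps the vacuum again): not to be pressed.
- key_green (a joint): Travel of the green key: 0 up, 0.006 m fully down; springs back. Counts as pressed beyond 0.0045.
- key_blue (a joint): Travel of the blue key, same values.
- key_red (a joint): Travel of the red key, same values.
- jar: Clear glass jar of biscuits, 0.4 to 0.8 kg, loose in the cradle (1 mm play); the square cradle stops it turning, nothing holds it down. Body 70 x 70 x 80 mm, flat shoulder, round neck 43 mm across (52 over the threads) up to 100 mm. Origin under its centre, 30 mm above the counter; x, y square to its sides. A red dot on the shoulder: about where the cap's stripe points once free.
- jar_mouth (a point): Centre of the jar's rim (top of the neck), 100 mm above the jar's underside and 130 mm above the counter. A spring-loaded orange seal disc in the mouth, 26 mm across with two ears, pushes up under the cap with 15 to 21 N, and drags stiffly as the cap turns; free, it stands 10 mm above the rim.
- cap: Golden-yellow metal screw cap, 60 mm across, 22 mm high, 0.07 kg; origin at the centre of its lower edge, z up. Screwed on, that edge is 6 mm above the jar's shoulder, 116 mm above the counter. Its yaw in the jar's frame is 0 at the start (fully tight). Pulled up without unscrewing, it takes the jar along. See cap_mark for how it turns.
- cap_mark (a point): On the cap's top, on its white stripe, 20 mm from the axis at -1.902 rad from the cap's x. Turned anticlockwise from above (positive yaw; 0.3 to 0.8 N m) the cap rises 2 mm; at about 1.1 rad yaw in the jar's frame the threads let go and the seal pushes it up about 3 mm more. Between 1.2 and 1.5 rad it lifts straight off; at about 1.55 it meets a stop.
- can: Food tin, 70 mm across, 95 mm high, beside the station near the jar; bystander. Origin under its centre.
- ramekin: White bowl, 84 mm across, 45 mm high, beyond the station; bystander. Origin under its centre.
- shaker: Small spice jar with black lid, 44 mm across, 90 mm high, beside the station at the key end; bystander. Origin under its centre.
Not all that is in view belongs to the job. Several things have the shape of the cap; the one meant has the colours described above. What is shaped like the jar but purple is not meant.

How it is judged:
By the outcome, as a careful person would: the job done as asked, in the order asked, and still so for the second after the job is handed in, while the arm keeps its last pose, push and grip.
It also fails if it takes over 51 s, if anything falls off the work surface, if the arm or the gripper's body presses on something with over 40 N, if the wrist force passes 120 N, or if a joint passes its speed limit or range.

ROBOT

A 7-joint arm with a two-finger parallel gripper is mounted at the origin on the work surface. World frame = base frame: x ahead of the robot, y to its left, z up, the work surface at z = 0. Lengths are in m, angles in rad, forces in N, time in s.
With the tool pointing down it reaches from about 0.425 to 0.925 m from the base axis. Payload 6.8 kg.
Tool frame: the origin (TCP) lies on the mounting face of the last link; the fingertips stand 173 mm ahead of it and the grasp point (between the pads) lies 155 mm ahead of it; z points along the fingers, y is the line along which they close (so a half turn about z gives the same grasp; the last joint's range is limited). The gripper opens to 85 mm and grips with 20 to 120 N. Pads are 22 mm wide; open, the fingers measure 114 mm over their backs; the gripper's body (76 mm by 85 mm) begins 54 mm behind the grasp point. The pads swing forward as they close: fully open they stand 13 mm farther back than shut.
Start: joints at [-1.345, 0.477, 0.022, 1.555, -0.011, 1.109, -0.083], TCP at [0.221, 0.638, 0.405] pointing down, gripper open.
Joint ranges: [-2.96, 2.96], [-0.34, 2.1], [-1.41, 1.46], [0.24, 2.44], [-1.37, 4.51], [0.17, 1.92], [-2.96, 2.96]. Speed limits (rad/s): [2.39, 2.39, 3.14, 3.14, 3.14, 3.14, 3.14].

INTERFACE

Orientations are given as a rotation vector (axis times angle).
In Python, from bench import r gives the robot as it stands.
- The arm moves only by the tool carry_out, never from a script. Its argument "moves" is a list of rows, each a list of 5 numbers: the shift along the tool's x, y, z in m, then the turn about the tool's z in rad, then the finger opening in m, from 0 to 0.0854. In form: [[dx, dy, dz, roll, claw], ...]. A call has exactly 8 rows; each row is the pose to reach, as a shift and turn from the pose commanded when the call began, along the tool's axes at that moment; what a row does not reach only later rows make up. A row lasts 1/10 s, in which the tool goes at most 50 mm and 8.59 degrees, less where a joint would pass 70% of its speed; a pose out of reach is approached as far as the arm can. A call with a gripper value outside its range is refused whole. The fingers move at their own pace and stop on an object; "force" is the grip in N (left out, the last holds). Time passes only in rows, so rows that repeat a pose let the fingers close, or fill a call up. It gives the time, the measured TCP pose, the force, the opening and the grip force at its end, in the units of the state.
- r.get_obs(): the state, without advancing time (a new reading comes with each control period).
- r.grab_frame(name): name is "scene" or "top" or "wrist"; returns the picture (384x512x3 uint8, red, green, blue); there is no depth.
- r.calibration(name): a dict with "fx", "fy", "cx", "cy" (pixels), "rvec" (rotation vector, rad) and "tvec" (3), from world to camera coordinates, as OpenCV has them. Camera axes: x right, y down, z forward; pixel columns grow to the right and rows downward; lengths in m; the calibration is good to about 2 mm. A picture is of the moment at which its call begins: read the wrist's pose just before it. calibration takes no time and is no camera call; for the wrist camera it gives the pose at the moment of the call.
- r.hand_in(): hands the job in; it is judged then, once.
The state is a dict: "clock": time; "joints": joint angles; "qvel": joint speeds; "tau": joint torques, N m; "tcp_pos": TCP position; "orientation": TCP orientation; "contact_force": force on the tool from outside, world axes, zero at the start; "moment": the same for the moment, N m; "grip_width": finger opening in m; "gripper_force": force on a finger pad.
Only numpy, scipy, OpenCV 4.12 (cv2) and the standard library are available. Lean on these libraries where they do the work, as an engineer would, in place of code of your own. Each camera call takes 0.05 s, during which the arm holds its last target. There are 200 camera calls.

## Working session

There is one attempt and no reset: what is moved stays moved. The work goes in short steps, Python scripts to look and compute and a tool call to move; the robot and the scene stay as the last step left them, time stands still between calls to the robot, and variables do not carry over. Pictures are saved under pics/ and viewed, at most 10 in all, crops included, and the job is handed in when it is done.

Besides the shell and the picture viewer there is one more tool, called after "Request:" by a JSON object that holds its "fn" and its "kwargs". carry_out: Moves the arm, as the interface text tells. Its arguments: {"type":"object","properties":{"moves":{"type":"array","items":{"type":"array","items":{"type":"number"}}},"force":{"type":"number"}},"required":["moves"]}

```bash
mkdir -p pics; ls
cat > h.py <<'E'
import numpy as np, cv2
from bench import r
R=lambda v: cv2.Rodrigues(np.array(v,float))[0]
def ray(c,u,v):
    d=np.array([(u-c["cx"])/c["fx"],(v-c["cy"])/c["fy"],1.]); M=R(c["rvec"]); return -M.T@np.array(c["tvec"]).ravel(), M.T@d
def onz(c,u,v,z):
    o,d=ray(c,u,v); return o+d*(z-o[2])/d[2]
def proj(c,p):
    q=R(c["rvec"])@np.array(p,float)+np.array(c["tvec"]).ravel(); return c["fx"]*q[0]/q[2]+c["cx"],c["fy"]*q[1]/q[2]+c["cy"]
def save(im,n,f=1): cv2.imwrite("pics/"+n,cv2.resize(im[:,:,::-1],None,fx=f,fy=f,interpolation=cv2.INTER_CUBIC))
E
python3 - <<'E'
from h import *
o=r.get_obs(); print(o["tcp_pos"],o["orientation"],o["clock"]); print(R(o["orientation"]).round(3))
for n in("top","scene"):
    im=r.grab_frame(n); np.save(n+".npy",im); save(im,n+".png",1.5); print(n,r.calibration(n))
E
```

```text
pics
[0.22105762 0.63747942 0.40373309] [-5.21821526e-01 -3.09777515e+00  2.85768571e-03] 0.0
[[-0.945  0.328 -0.   ]
 [ 0.328  0.945 -0.002]
 [-0.    -0.002 -1.   ]]
top {'fx': 421.7552956854205, 'fy': 421.7552956854205, 'cx': 256.0740882190092, 'cy': 188.79435778042077, 'rvec': array([ 2.15803848, -2.10223365,  0.14610321]), 'tvec': array([0.02094546, 0.56513019, 0.91097701])}
scene {'fx': 356.98212852176994, 'fy': 356.98212852176994, 'cx': 253.61128085685021, 'cy': 195.3839344650414, 'rvec': array([ 1.42313078,  1.90549104, -1.03113052]), 'tvec': array([ 0.13524774, -0.21569593,  1.30935035])}
```

View pics/top.png

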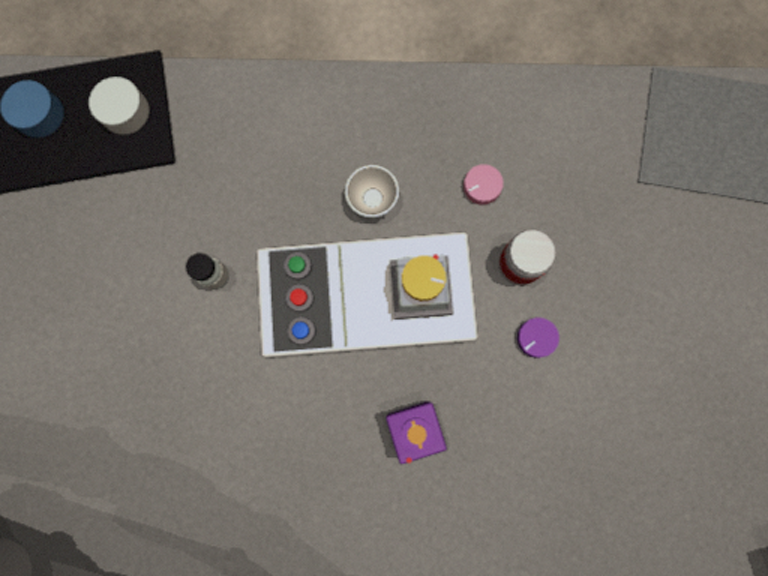

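View pics/scene.png

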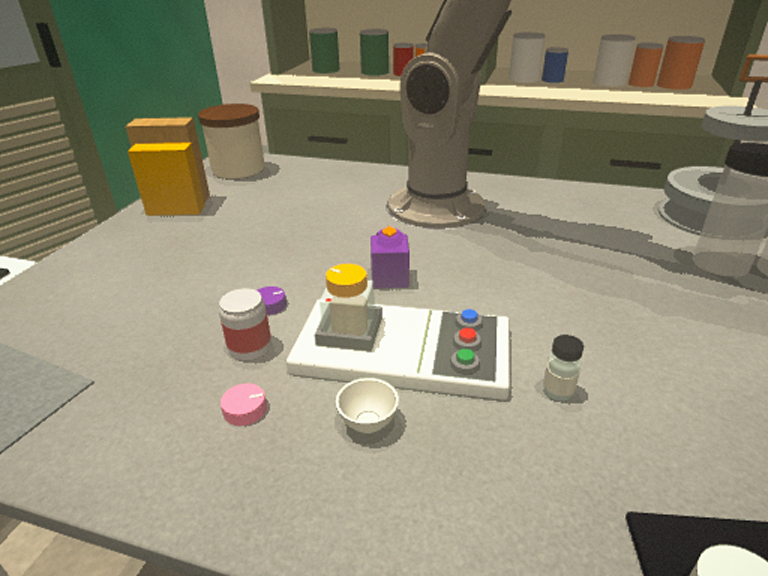

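The top view (768-wide pixels) shows the green key at (297,264), red at (299,297) and blue at (301,330). Cap-shaped things are the golden-yellow cap on the jar at (424,278), a pink cap (484,184) and a purple cap (538,337). The purple jar lookalike is at (417,433). I choose the golden-yellow one, standing in the cradle. The can is at (528,255), the ramekin at (372,192) and the shaker at (206,268). The scene view agrees: cap at (347,280), keys at (465,356), (467,337) and (470,316).

```bash
cat > meas.py <<'E'
from h import *
def blob(im,n,seed,lo,hi,smin=100,rad=45):
    hsv=cv2.cvtColor(im,cv2.COLOR_RGB2HSV); m=cv2.inRange(hsv,(lo,smin,50),(hi,255,255))
    if n=="red": m|=cv2.inRange(hsv,(170,smin,50),(180,255,255))
    k=np.zeros_like(m); cv2.circle(k,seed,rad,255,-1); m&=k
    c=max(cv2.findContours(m,0,2)[0],key=cv2.contourArea); c=cv2.convexHull(c); (e,ax,a)=cv2.fitEllipse(c); return e,ax,c
E
python3 - <<'E'
from meas import *
S={"green":((198,176),(310,237),45,85,.052),"red":((199,198),(311,225),0,10,.052),"blue":((200,220),(313,211),105,130,.052)}
T=np.load("top.npy");C=np.load("scene.npy");ct,cs=r.calibration("top"),r.calibration("scene")
P={}
for n,(a,b,lo,hi,z) in S.items():
    e,ax,_=blob(T,n,a,lo,hi,rad=13); f,ax2,_=blob(C,n,b,lo,hi,rad=11)
    P[n]=onz(ct,*e,z); print(n,e,ax,P[n].round(4),"scene",onz(cs,*f,z).round(4))
e,ax,c=blob(T,"cap",(283,185),18,35); print("cap",e,ax,onz(ct,*e,.138).round(4))
f,ax2,c2=blob(C,"cap",(231,187),18,35,rad=25); print("cap scene",f,ax2,onz(cs,*f,.130).round(4))
# station frame from keys: x axis along key row, origin
rows=sorted(P.values(),key=lambda p:p[0]); x=rows[2]-rows[0]; x/=np.linalg.norm(x); yaw=np.arctan2(x[1],x[0]); y=np.array([-x[1],x[0],0])
print("yaw",yaw,"mid",rows[1],"jar by keys",(np.mean(rows,0)-.185*y).round(4))
# slab outline corners (white), z=.03
hsv=cv2.cvtColor(T,cv2.COLOR_RGB2HSV); m=cv2.inRange(hsv,(0,0,190),(180,40,255)); m[:150]=0;m[245:]=0;m[:,:165]=0;m[:,325:]=0
b=cv2.boxPoints(cv2.minAreaRect(np.vstack(cv2.findContours(m,0,2)[0]))); W=np.array([onz(ct,*p,.03) for p in b]);print(W.round(4),W.mean(0))
print("dot",onz(ct,436/1.5,257/1.5,.11).round(4),"mark",onz(ct,437/1.5,281/1.5,.138).round(4))
print("can",onz(ct,529/1.5,252/1.5,.095).round(3),"ramekin",onz(ct,372/1.5,191/1.5,.045).round(3),"shaker",onz(ct,203/1.5,266/1.5,.09).round(3))
save(T[140:240,165:340],"crop.png",4)
E
```

```text
green (197.25173950195312, 175.99905395507812) (10.363203048706055, 10.425058364868164) [0.5893 0.1696 0.052 ] scene [0.5944 0.1697 0.052 ]
red (198.5, 197.5) (11.401754379272461, 11.401754379272461) [0.5402 0.1644 0.052 ] scene [0.5489 0.1647 0.052 ]
blue (199.87216186523438, 219.6243438720703) (10.921735763549805, 11.146199226379395) [0.4906 0.1589 0.052 ] scene [0.4997 0.1601 0.052 ]
cap (281.9877624511719, 185.15126037597656) (28.709653854370117, 29.81702995300293) [ 0.5585 -0.0191  0.138 ]
cap scene (230.4224395751953, 186.42120361328125) (23.39675521850586, 29.350448608398438) [ 0.5669 -0.0181  0.13  ]
yaw 0.10853917815255598 mid [0.54024005 0.16437555 0.052     ] jar by keys [ 0.5601 -0.0196  0.052 ]
[[ 0.6149  0.2394  0.03  ]
 [ 0.6497 -0.0905  0.03  ]
 [ 0.4858 -0.1045  0.03  ]
 [ 0.4516  0.2167  0.03  ]] [0.55051229 0.0652844  0.03      ]
dot [ 0.5934 -0.038   0.11  ] mark [ 0.5544 -0.0382  0.138 ]
can [ 0.607 -0.172  0.095] ramekin [0.708 0.058 0.045] shaker [0.576 0.298 0.09 ]
```

View pics/crop.png

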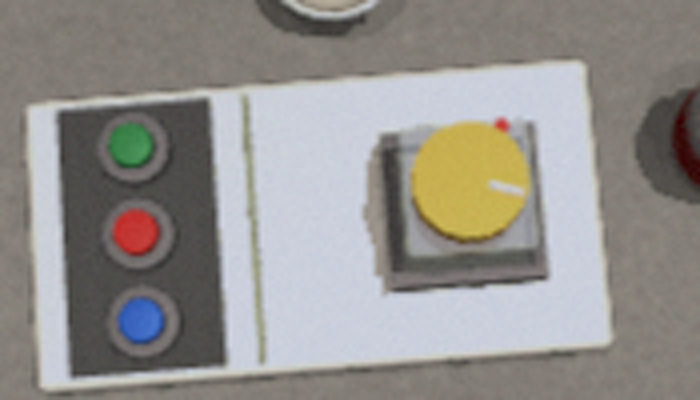

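Crop check: the chosen cap is golden yellow with a white stripe at (507,187), the jar's red dot is at (502,124), and green/red/blue keys are at (130,145), (136,232) and (141,320). That matches the description, so I move towards the green key, fingers closing and squaring to the world axes.

Request:
{"fn": "carry_out", "kwargs": {"moves": [[-0.03,-0.02,0.004,-0.04,0],[-0.06,-0.04,0.008,-0.08,0],[-0.09,-0.06,0.012,-0.12,0],[-0.12,-0.08,0.016,-0.16,0],[-0.15,-0.1,0.02,-0.2,0],[-0.19,-0.12,0.025,-0.25,0],[-0.22,-0.14,0.03,-0.29,0],[-0.25,-0.16,0.035,-0.331,0]], "force": 60}}

```text
clock: 0.9
tcp_pos: [0.4058, 0.403, 0.3692]
orientation: [-0.003, -3.141, 0.001]
contact_force: [0.4, 0.9, 0.2]
grip_width: -0.0005
gripper_force: 0.0
```

Run:
```python
from h import *
o=r.get_obs(); print(o["clock"],o["tcp_pos"],o["joints"].round(3) if hasattr(o["joints"],'round') else o["joints"],o["grip_width"]); print(R(o["orientation"]).round(4)); print(R(o["orientation"]).T@(np.array([.5893,.1696,.33])-o["tcp_pos"]))
```

```text
0.9 [0.40583936 0.40302733 0.36921351] [-0.913  0.345  0.027  1.845 -0.011  0.952  0.688] -0.00045621083482925957
[[-1.0e+00  1.7e-03 -3.0e-04]
 [ 1.7e-03  1.0e+00 -6.0e-04]
 [ 3.0e-04 -6.0e-04 -1.0e+00]]
[-0.18387442 -0.23308821  0.03929258]
```

Request:
{"fn": "carry_out", "kwargs": {"moves": [[-0.026,-0.033,0.006,0,0],[-0.052,-0.067,0.011,0,0],[-0.079,-0.1,0.017,0,0],[-0.105,-0.133,0.022,0,0],[-0.131,-0.167,0.028,0,0],[-0.158,-0.2,0.034,0,0],[-0.184,-0.233,0.039,0,0],[-0.184,-0.233,0.039,0,0]]}}

```text
clock: 1.7
tcp_pos: [0.5911, 0.1641, 0.3298]
orientation: [0.02, 3.141, -0.007]
contact_force: [-0.3, -0.9, 0.3]
grip_width: 0.0001
gripper_force: 0.0
```

Run:
```python
from meas import *
o=r.get_obs(); c=r.calibration("wrist"); im=r.grab_frame("wrist"); np.save("w1.npy",im); save(im,"w1.png",1.5)
print(o["tcp_pos"],o["joints"])
for n,p in {"green":(.5893,.1696,.052),"red":(.5402,.1644,.052),"blue":(.4906,.1589,.052)}.items():
    u=proj(c,p); print(n,u)
    lo,hi={"green":(45,85),"red":(0,10),"blue":(105,130)}[n]
    try: e,ax,_=blob(im,n,(int(u[0]),int(u[1])),lo,hi,rad=60); print(e,ax,onz(c,*e,.052))
    except Exception as ex: print(ex)
```

```text
[0.59114649 0.16409039 0.32975742] [-0.46752655  0.45551667  0.12441328  1.78558778 -0.06396925  0.90542881
  1.24210557]
green (np.float64(264.7440469300402), np.float64(193.0162248179515))
(265.3324890136719, 192.79647827148438) (29.00924301147461, 31.006227493286133) [0.58913444 0.17004025 0.052     ]
red (np.float64(257.08602406171786), np.float64(126.18158924173363))
(258.03961181640625, 125.07144165039062) (35.895938873291016, 36.80624771118164) [0.5394366  0.16508267 0.052     ]
blue (np.float64(248.06955391090807), np.float64(50.72097000122682))
(249.47938537597656, 50.34715270996094) (37.61628723144531, 40.69254684448242) [0.4903802  0.15984626 0.052     ]
```

View pics/w1.png

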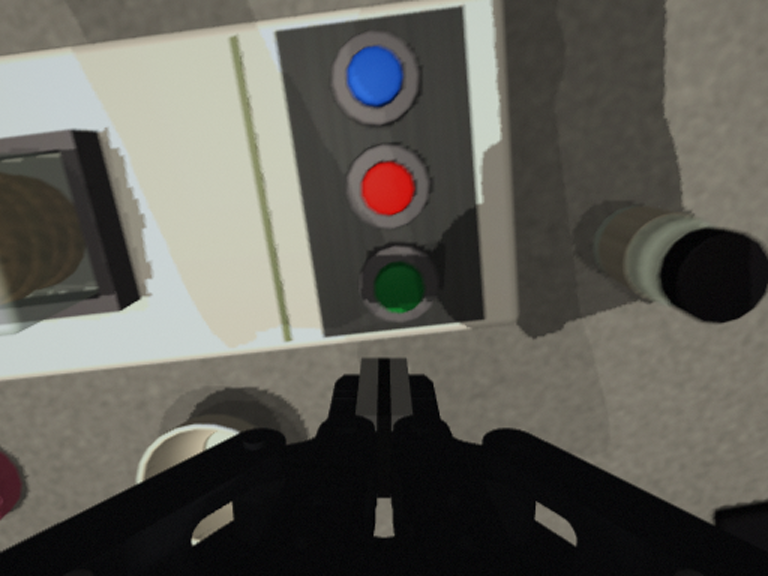

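The wrist view shows green at (398,287), red (388,188) and blue (376,76), agreeing with the top view within 1 mm, and the closed fingers at (385,390). I descend to just above the green key.

Request:
{"fn": "carry_out", "kwargs": {"moves": [[0,0,0.02,0,0],[0,0,0.04,0,0],[0,0,0.06,0,0],[0,0,0.08,0,0],[0,0,0.093,0,0],[0,0,0.093,0,0],[0,0,0.093,0,0],[0,0,0.093,0,0]]}}

```text
clock: 2.55
tcp_pos: [0.5887, 0.1715, 0.2388]
orientation: [0.004, 3.14, 0.001]
contact_force: [0.4, 0.4, -0.5]
grip_width: -0.0
gripper_force: 0.0
```

```bash
cat > st.py <<'E'
from h import *
import sys
o=r.get_obs(); M=R(o["orientation"]); print("t",o["clock"],"tcp",o["tcp_pos"].round(4),"j",np.round(o["joints"],2),"F",np.round(o["contact_force"],1),"M",np.round(o["moment"],2),"w",o["grip_width"],o["gripper_force"])
print(M.round(4))
if len(sys.argv)>3: print("shift",(M.T@(np.array([float(a) for a in sys.argv[1:4]])-o["tcp_pos"])).round(4))
E
python3 st.py .5892 .1698 .218
```

```text
t 2.55 tcp [0.5887 0.1715 0.2388] j [-0.46  0.57  0.1   1.84 -0.08  0.73  1.25] F [ 0.4  0.4 -0.5] M [ 0.01  0.05 -0.  ] w -3.483723292864197e-05 0.0
[[-1.0e+00  2.6e-03  1.7e-03]
 [ 2.6e-03  1.0e+00  8.0e-04]
 [-1.7e-03  8.0e-04 -1.0e+00]]
shift [-0.0005 -0.0018  0.0208]
```

Request:
{"fn": "carry_out", "kwargs": {"moves": [[-0.0005,-0.0018,0.008,0,0],[-0.0005,-0.0018,0.012,0,0],[-0.0005,-0.0018,0.015,0,0],[-0.0005,-0.0018,0.017,0,0],[-0.0005,-0.0018,0.019,0,0],[-0.0005,-0.0018,0.0205,0,0],[-0.0005,-0.0018,0.0205,0,0],[-0.0005,-0.0018,0.0205,0,0]]}}

```text
clock: 3.35
tcp_pos: [0.589, 0.1691, 0.2193]
orientation: [0.005, 3.141, 0.0]
contact_force: [-6.3, -3.7, 20.7]
grip_width: 0.0003
gripper_force: 10.0
```

```bash
python3 st.py .5892 .1698 .218
```

```text
t 3.35 tcp [0.589  0.1691 0.2193] j [-0.45  0.6   0.1   1.85 -0.09  0.7   1.26] F [-6.3 -3.7 20.7] M [-0.64  1.45 -0.01] w 0.0003470605389557731 10.030320972728077
[[-1.0e+00  3.4e-03  3.0e-04]
 [ 3.4e-03  1.0e+00  2.0e-04]
 [-3.0e-04  2.0e-04 -1.0e+00]]
shift [-0.0002  0.0007  0.0013]
```

Request:
{"fn": "carry_out", "kwargs": {"moves": [[0,0,-0.015,0,0],[0,0,-0.035,0,0],[0.03,-0.003,-0.035,0,0],[0.06,-0.006,-0.035,0,0],[0.085,-0.009,-0.035,0,0],[0.0985,-0.01,-0.03,0,0],[0.0985,-0.01,-0.02,0,0],[0.0985,-0.01,-0.02,0,0]]}}

```text
clock: 4.15
tcp_pos: [0.4902, 0.1598, 0.2362]
orientation: [-0.004, -3.141, 0.001]
contact_force: [0.0, -0.3, 0.0]
grip_width: 0.0
gripper_force: 0.0
```

```bash
python3 - <<'E'
from meas import *
c=r.calibration("scene"); im=r.grab_frame("scene"); save(im[180:260,280:345],"s2.png",6)
E
python3 st.py .4904 .1594 .219
```

```text
t 4.2 tcp [0.4908 0.1598 0.2367] j [-0.51  0.45  0.09  2.07 -0.07  0.62  1.2 ] F [-0.2 -0.4 -0.1] M [-0.04  0.02  0.04] w 0.00021135721421825166 0.0
[[-1.0e+00  2.8e-03 -3.0e-04]
 [ 2.8e-03  1.0e+00 -2.0e-04]
 [ 3.0e-04 -2.0e-04 -1.0e+00]]
shift [ 0.0004 -0.0004  0.0177]
```

Request:
{"fn": "carry_out", "kwargs": {"moves": [[0,-0.0004,0.006,0,0],[0,-0.0004,0.01,0,0],[0,-0.0004,0.013,0,0],[0,-0.0004,0.015,0,0],[0,-0.0004,0.017,0,0],[0,-0.0004,0.0185,0,0],[0,-0.0004,0.0185,0,0],[0,-0.0004,0.0185,0,0]]}}

```text
clock: 5.0
tcp_pos: [0.4906, 0.1592, 0.2194]
orientation: [0.005, 3.141, 0.001]
contact_force: [-0.8, -1.5, 9.4]
grip_width: -0.0
gripper_force: 4.6
```

```bash
python3 st.py .5592 -.0193 .36
```

```text
t 5.0 tcp [0.4906 0.1592 0.2194] j [-0.51  0.48  0.09  2.08 -0.08  0.58  1.2 ] F [-0.8 -1.5  9.4] M [-0.38  0.23  0.05] w -6.276041338021839e-06 4.562175514292903
[[-1.0e+00  3.1e-03  1.0e-03]
 [ 3.1e-03  1.0e+00  3.0e-04]
 [-1.0e-03  3.0e-04 -1.0e+00]]
shift [-0.0693 -0.1782 -0.1406]
```

Request:
{"fn": "carry_out", "kwargs": {"moves": [[0,0,-0.02,0.05,0],[0,0,-0.06,0.15,0.04],[0,0,-0.1,0.29,0.0854],[-0.015,-0.03,-0.14,0.43,0.0854],[-0.03,-0.067,-0.14,0.57,0.0854],[-0.045,-0.105,-0.14,0.71,0.0854],[-0.058,-0.145,-0.14,0.85,0.0854],[-0.069,-0.178,-0.14,1.0,0.0854]]}}

```text
clock: 5.8
tcp_pos: [0.5588, -0.0212, 0.3587]
orientation: [1.52, 2.75, -0.0]
contact_force: [0.1, 0.3, 0.4]
grip_width: 0.0854
gripper_force: 0.0
```

Request:
{"fn": "carry_out", "kwargs": {"moves": [[0,0,0,0.14,0.0854],[0,0,0,0.28,0.0854],[0,0,0,0.42,0.0854],[0,0,0,0.57,0.0854],[0,0,0,0.57,0.0854],[0,0,0,0.57,0.0854],[0,0,0,0.57,0.0854],[0,0,0,0.57,0.0854]]}}

```text
clock: 6.6
tcp_pos: [0.5587, -0.019, 0.3587]
orientation: [-2.222, -2.221, -0.0]
contact_force: [-0.2, -0.4, -1.4]
grip_width: 0.0855
gripper_force: 0.0
```

```bash
python3 - <<'E'
from meas import *
o=r.get_obs(); c=r.calibration("wrist"); im=r.grab_frame("wrist"); np.save("w2.npy",im); save(im,"w2.png",1.5)
u=proj(c,(.5592,-.0193,.138)); print(u)
e,ax,h=blob(im,"cap",(int(u[0]),int(u[1])),18,35,rad=130); print(e,ax,onz(c,*e,.138)); print((onz(c,0,0,.13)*0+ray(c,0,0)[0]).round(3))
E
python3 st.py .5592 -.0193 .29
```

```text
(np.float64(256.3348063969258), np.float64(222.28469879927408))
(257.63104248046875, 218.5320281982422) (101.44914245605469, 102.21566009521484) [ 0.55995822 -0.01696041  0.138     ]
[0.559 0.05  0.328]
t 6.65 tcp [ 0.5587 -0.019   0.3587] j [-0.51  0.37  0.55  1.91 -0.24  0.92  0.15] F [ 0.3 -0.   0.5] M [-0.01 -0.04 -0.01] w 0.08519867873251379 0.0
[[ 8.e-04  1.e+00 -0.e+00]
 [ 1.e+00 -8.e-04  2.e-04]
 [ 2.e-04 -0.e+00 -1.e+00]]
shift [-0.0003  0.0005  0.0687]
```

View pics/w2.png

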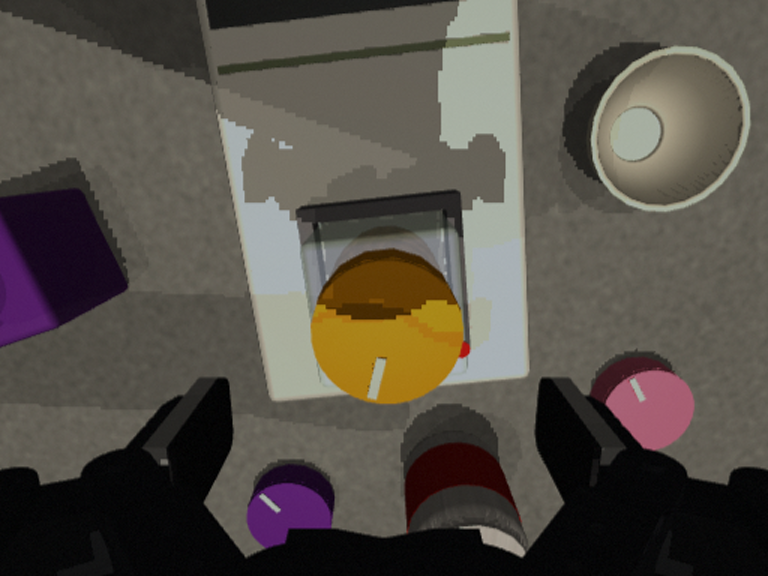

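The wrist view shows the golden cap at (387,330) with its stripe at (377,378), centred between the open fingers. Allowing for the visible side wall, its centre is about (0.5595, -0.0193). I descend around it.

Request:
{"fn": "carry_out", "kwargs": {"moves": [[0,0.0008,0.015,0,0.0854],[0,0.0008,0.03,0,0.0854],[-0.0003,0.0008,0.045,0,0.0854],[-0.0003,0.0008,0.058,0,0.0854],[-0.0003,0.0008,0.068,0,0.0854],[-0.0003,0.0008,0.0747,0,0.0854],[-0.0003,0.0008,0.0747,0,0.0854],[-0.0003,0.0008,0.0747,0,0.0854]]}}

```text
clock: 7.45
tcp_pos: [0.5597, -0.0193, 0.2842]
orientation: [2.224, 2.219, 0.0]
contact_force: [-0.8, -0.2, 1.2]
grip_width: 0.0853
gripper_force: 0.0
```

Request:
{"fn": "carry_out", "kwargs": {"moves": [[0,0,0,0,0.05],[0,0,0,0,0.05],[0,0,0,0,0.05],[0,0,0,0,0.05],[0,0,0,0,0.05],[0,0,0,0,0.05],[0,0,0,0,0.05],[0,0,0,0,0.05]], "force": 25}}

```text
clock: 8.25
tcp_pos: [0.5598, -0.0193, 0.2848]
orientation: [2.223, 2.219, 0.002]
contact_force: [-2.3, 1.5, 6.3]
grip_width: 0.0596
gripper_force: 26.3
```

```bash
python3 st.py .5592 -.0193 .284
```

```text
t 8.25 tcp [ 0.5598 -0.0193  0.2848] j [-0.46  0.48  0.5   1.96 -0.32  0.78  0.22] F [-2.3  1.5  6.3] M [ 0.05  0.31 -0.01] w 0.05956090415401232 26.271490403451025
[[ 2.0e-03  1.0e+00  1.2e-03]
 [ 1.0e+00 -2.0e-03  4.0e-04]
 [ 5.0e-04  1.2e-03 -1.0e+00]]
shift [-0.     -0.0006  0.0008]
```

Request:
{"fn": "carry_out", "kwargs": {"moves": [[0,0,0,0,0.05],[0,0,0,0,0.05],[0,0,0,0,0.05],[0,0,0,-0.08,0.05],[0,0,-0.0002,-0.16,0.05],[0,0,-0.0004,-0.24,0.05],[0,0,-0.0006,-0.32,0.05],[0,0,-0.0007,-0.4,0.05]], "force": 110}}

```text
clock: 9.05
tcp_pos: [0.5599, -0.0195, 0.2861]
orientation: [1.736, 2.617, 0.003]
contact_force: [-2.3, 0.2, 11.0]
grip_width: 0.0579
gripper_force: 114.8
```

```bash
python3 - <<'E'
from meas import *
o=r.get_obs(); c=r.calibration("wrist"); im=r.grab_frame("wrist"); t=r.grab_frame("top"); np.save("w3.npy",im); np.save("t3.npy",t)
save(np.hstack([cv2.resize(im,None,fx=.75,fy=.75), cv2.resize(t[140:236,220:348],None,fx=3,fy=3)]),"w3.png",1.0)
E
python3 st.py .5592 -.0193 .284
```

```text
t 9.15 tcp [ 0.5599 -0.0195  0.2862] j [-0.38  0.46  0.39  1.96 -0.25  0.77  0.55] F [-3.6  0.6 11.3] M [ 0.1   0.66 -0.13] w 0.05794643295386823 115.180843770504
[[-3.885e-01  9.214e-01  1.700e-03]
 [ 9.214e-01  3.885e-01  1.100e-03]
 [ 4.000e-04  2.000e-03 -1.000e+00]]
shift [ 0.0005 -0.0006  0.0022]
```

View pics/w3.png

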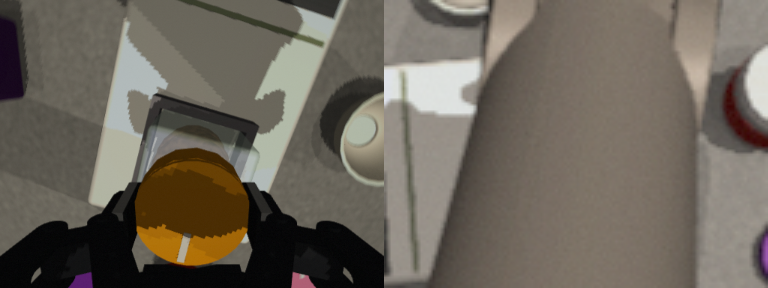

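The left half (wrist) shows the cap gripped at (192,206). Its stripe at (184,250) keeps its place relative to the fingers, so the cap turns without slipping, and the jar stays square in the cradle. In the right half (top) the arm hides the cap. I carry on turning.

Request:
{"fn": "carry_out", "kwargs": {"moves": [[0,0,-0.0001,-0.07,0.05],[0,0,-0.0002,-0.14,0.05],[0,0,-0.0004,-0.21,0.05],[0,0,-0.0005,-0.28,0.05],[0,0,-0.0006,-0.35,0.05],[0,0,-0.0007,-0.42,0.05],[0,0,-0.0009,-0.49,0.05],[0,0,-0.001,-0.56,0.05]]}}

```text
clock: 9.95
tcp_pos: [0.5598, -0.0195, 0.2872]
orientation: [0.946, 2.995, 0.002]
contact_force: [-3.5, 1.2, 10.5]
grip_width: 0.0573
gripper_force: 115.2
```

```bash
python3 st.py .5592 -.0193 .284
```

```text
t 9.95 tcp [ 0.5598 -0.0195  0.2872] j [-0.27  0.44  0.25  1.95 -0.15  0.77  1.02] F [-3.5  1.2 10.5] M [ 0.02  0.82 -0.45] w 0.05728818256280454 115.21255172789097
[[-8.186e-01  5.743e-01  1.300e-03]
 [ 5.743e-01  8.186e-01  7.000e-04]
 [-7.000e-04  1.400e-03 -1.000e+00]]
shift [ 0.0006 -0.0001  0.0031]
```

Request:
{"fn": "carry_out", "kwargs": {"moves": [[0,0,-0.0001,-0.04,0.05],[0,0,-0.0002,-0.08,0.05],[0,0,-0.0003,-0.12,0.05],[0,0,-0.0003,-0.16,0.05],[0,0,-0.0003,-0.2,0.05],[0,0,-0.0003,-0.24,0.05],[0,0,-0.0003,-0.28,0.05],[0,0,-0.0003,-0.28,0.05]]}}

```text
clock: 10.75
tcp_pos: [0.5597, -0.0196, 0.2876]
orientation: [0.521, 3.097, 0.001]
contact_force: [-4.9, -0.2, 13.2]
grip_width: 0.0577
gripper_force: 115.4
```

```bash
python3 - <<'E'
from meas import *
c=r.calibration("wrist"); im=r.grab_frame("wrist"); np.save("w4.npy",im); save(im,"w4.png",1.5)
E
python3 st.py .5592 -.0193 .284
```

```text
t 10.8 tcp [ 0.5597 -0.0196  0.2876] j [-0.22  0.43  0.18  1.95 -0.11  0.77  1.26] F [-4.6 -0.2 13.3] M [ 0.02  0.93 -0.25] w 0.05744310840321477 115.39201900362968
[[-9.447e-01  3.278e-01  1.100e-03]
 [ 3.278e-01  9.447e-01  7.000e-04]
 [-9.000e-04  1.000e-03 -1.000e+00]]
shift [0.0006 0.0001 0.0036]
```

View pics/w4.png

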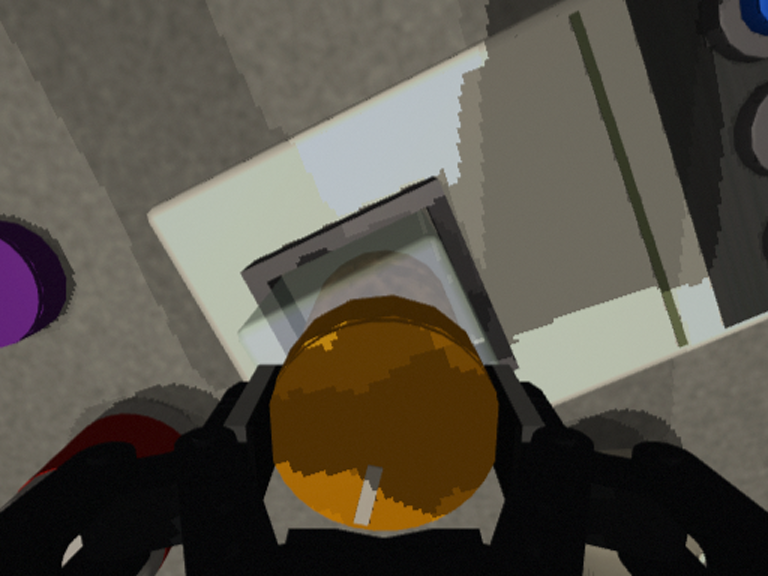

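The wrist view shows the stripe from (375,467) to (361,524), lagging the fingers by about 0.04 rad at most, so the cap is at about 1.2 rad, and the jar is still square in its cradle. The moment has dropped from 0.45 to 0.25, so the threads have let go. I add 0.1 rad for margin and ease up.

Request:
{"fn": "carry_out", "kwargs": {"moves": [[0,0,0,-0.04,0.05],[0,0,0,-0.08,0.05],[0,0,0,-0.1,0.05],[0,0,0,-0.1,0.05],[0,0,-0.0005,-0.1,0.05],[0,0,-0.001,-0.1,0.05],[0,0,-0.0015,-0.1,0.05],[0,0,-0.0015,-0.1,0.05]]}}

```text
clock: 11.6
tcp_pos: [0.5597, -0.0196, 0.2888]
orientation: [0.367, 3.119, 0.001]
contact_force: [-3.4, -0.5, 9.2]
grip_width: 0.0575
gripper_force: 115.2
```

```bash
python3 st.py .5592 -.0193 .284
```

```text
t 11.6 tcp [ 0.5597 -0.0196  0.2888] j [-0.2   0.43  0.16  1.95 -0.1   0.77  1.35] F [-3.4 -0.5  9.2] M [ 0.02  0.72 -0.35] w 0.05752767704095678 115.23760356009007
[[-9.727e-01  2.321e-01  1.200e-03]
 [ 2.321e-01  9.727e-01  4.000e-04]
 [-1.000e-03  6.000e-04 -1.000e+00]]
shift [0.0005 0.0001 0.0048]
```

Request:
{"fn": "carry_out", "kwargs": {"moves": [[0,0,-0.0005,0,0.05],[0,0,-0.001,0,0.05],[0,0,-0.0015,0,0.05],[0,0,-0.002,0,0.05],[0,0,-0.0025,0,0.05],[0,0,-0.003,0,0.05],[0,0,-0.003,0,0.05],[0,0,-0.003,0,0.05]]}}

```text
clock: 12.4
tcp_pos: [0.5596, -0.0194, 0.2905]
orientation: [0.365, 3.12, -0.0]
contact_force: [0.0, -0.8, 0.7]
grip_width: 0.0577
gripper_force: 117.2
```

```bash
python3 - <<'E'
from meas import *
im=r.grab_frame("wrist"); np.save("w5.npy",im); s=r.grab_frame("scene"); np.save("s5.npy",s)
save(np.hstack([im[150:384,100:412],cv2.resize(s[150:250,180:280],(234,234),interpolation=2)]),"w5.png",1.4)
E
python3 st.py .5592 -.0193 .284
```

```text
t 12.5 tcp [ 0.5596 -0.0194  0.2905] j [-0.2   0.43  0.16  1.94 -0.09  0.77  1.35] F [ 0.9 -1.1  0.9] M [-0.22  0.01 -0.29] w 0.05759791204678788 117.24479421973228
[[-9.73e-01  2.31e-01  0.00e+00]
 [ 2.31e-01  9.73e-01 -1.00e-04]
 [-0.00e+00 -1.00e-04 -1.00e+00]]
shift [0.0004 0.     0.0065]
```

View pics/w5.png

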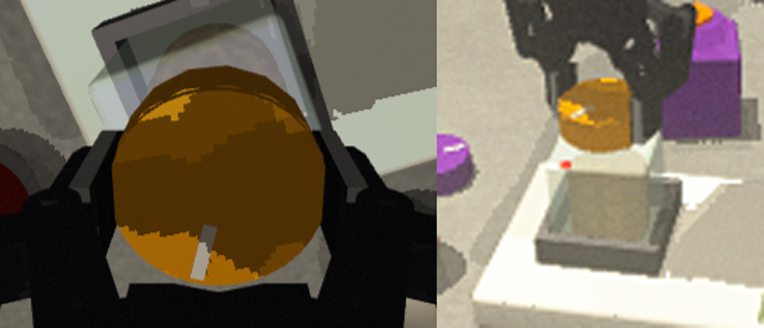

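The wrist part shows the stripe at (203,252) and the scene part shows the cap gripped over the jar, with the jar still seated in the cradle. The stripe now points along about -0.5 rad, which matches the red dot. I lift a little and watch the force.

Request:
{"fn": "carry_out", "kwargs": {"moves": [[0,0,-0.0005,0,0.05],[0,0,-0.001,0,0.05],[0,0,-0.0015,0,0.05],[0,0,-0.002,0,0.05],[0,0,-0.002,0,0.05],[0,0,-0.002,0,0.05],[0,0,-0.002,0,0.05],[0,0,-0.002,0,0.05]]}}

```text
clock: 13.3
tcp_pos: [0.5592, -0.0192, 0.2924]
orientation: [-0.365, -3.12, 0.0]
contact_force: [-1.0, -0.8, -6.2]
grip_width: 0.0574
gripper_force: 118.9
```

```bash
python3 st.py .5592 -.0193 .284
```

```text
t 13.3 tcp [ 0.5592 -0.0192  0.2924] j [-0.2   0.43  0.16  1.94 -0.09  0.78  1.35] F [-1.  -0.8 -6.2] M [-0.16  0.15 -0.19] w 0.05741184236839243 118.85280981659889
[[-9.731e-01  2.306e-01 -8.000e-04]
 [ 2.306e-01  9.731e-01  1.000e-04]
 [ 8.000e-04 -1.000e-04 -1.000e+00]]
shift [ 0.     -0.0001  0.0084]
```

Run:
```python
from meas import *
im=r.grab_frame("wrist"); np.save("w6.npy",im); s=r.grab_frame("scene"); np.save("s6.npy",s)
c=r.calibration("scene"); print(proj(c,(.5934,-.038,.11)))
for n in("scene","s5","s6"):
    a=np.load(n+".npy").astype(int)[192:212,205:235]; w=np.clip(a[...,0]-np.maximum(a[...,1],a[...,2])-60,0,None); y,x=np.mgrid[192:212,205:235]; print(n,w.sum(),(x*w).sum()/w.sum(),(y*w).sum()/w.sum())
for n in("w2","w3","w4","w5","w6"):
    f=np.load(n+".npy") 
    h=cv2.cvtColor(f,cv2.COLOR_RGB2HSV); m=cv2.inRange(h,(12,150,40),(35,255,255)); 
    k=max(cv2.findContours(m,0,2)[0],key=cv2.contourArea); x,y,w,hh=cv2.boundingRect(k); print(n,x,y,w,hh)
s=np.load("s6.npy");s5=np.load("scene.npy")
g=lambda q: cv2.resize(q[155:245,190:270],(400,450),interpolation=2)
save(np.hstack([g(s5),g(s)]),"s6.png",1)
```

```text
(np.float64(218.33488941158043), np.float64(198.99693550654771))
scene 641 218.53978159126365 199.45085803432139
s5 548 219.0529197080292 199.67700729927006
s6 653 218.97856049004594 199.44410413476263
w2 207 166 102 103
w3 180 197 152 158
w4 180 197 152 157
w5 180 197 152 157
w6 180 197 152 157
```

View pics/s6.png

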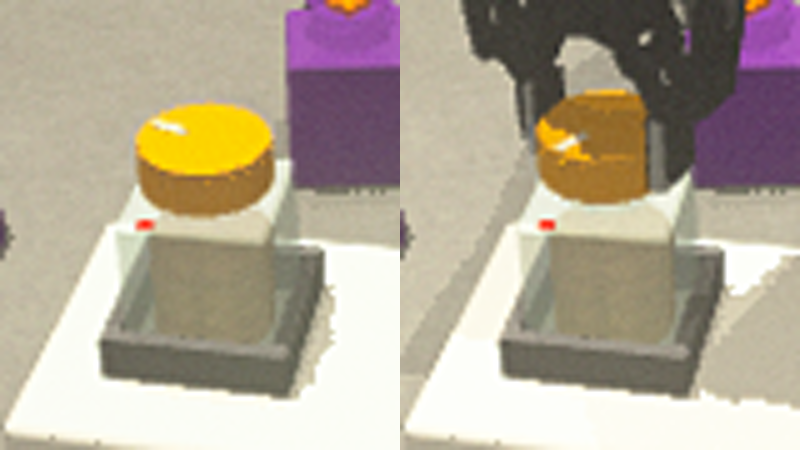

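Left is before, right is now. The cap's lower edge rose about 12 px at 5x (8 to 9 mm), while the red dot stays at (146,225) and the jar stays in the cradle, so the threads are off. I check the exact stripe angle before pulling on.

Run:
```python
from meas import *
for n in("w2","w4","w6"):
    f=np.load(n+".npy"); h=cv2.cvtColor(f,cv2.COLOR_RGB2HSV); m=cv2.inRange(h,(0,0,60),(180,110,255))
    k=np.zeros_like(m); cx,cy=(258,220) if n=="w2" else (256,275); R0=46 if n=="w2" else 70; cv2.circle(k,(cx,cy),R0,255,-1); m&=k; 
    if n=="w2": m[:225]=0
    else: m[:300]=0
    p=max(cv2.findContours(m,0,1)[0],key=cv2.contourArea); rc=cv2.minAreaRect(p)
    vx,vy,_,_=cv2.fitLine(p,cv2.DIST_L2,0,.01,.01).ravel(); print(n,rc,"angle left of down",np.arctan2(-vx*np.sign(vy),abs(vy)))
```

```text
w2 ((250.61764526367188, 251.52943420410156), (6.3059258460998535, 26.92145538330078), 14.03624439239502) angle left of down 0.24483414
w4 ((245.58160400390625, 326.889892578125), (9.925236701965332, 34.00030517578125), 14.74356460571289) angle left of down 0.25173825
w6 ((245.61399841308594, 326.7668151855469), (9.925236701965332, 34.25479507446289), 14.74356460571289) angle left of down 0.25404423
```

No slip: the cap is at about 1.32 rad, well inside the lift-off window. I lift gently and watch the force.

Request:
{"fn": "carry_out", "kwargs": {"moves": [[0,0,-0.0005,0,0.05],[0,0,-0.001,0,0.05],[0,0,-0.0015,0,0.05],[0,0,-0.002,0,0.05],[0,0,-0.0025,0,0.05],[0,0,-0.003,0,0.05],[0,0,-0.003,0,0.05],[0,0,-0.003,0,0.05]]}}

```text
clock: 14.2
tcp_pos: [0.5596, -0.0192, 0.2955]
orientation: [0.365, 3.12, 0.0]
contact_force: [0.5, 0.8, -1.5]
grip_width: 0.0574
gripper_force: 119.3
```

```bash
python3 - <<'E'
from meas import *
s=r.grab_frame("scene"); np.save("s7.npy",s)
for n in("scene","s5","s6","s7"):
    a=np.load(n+".npy").astype(int)[192:212,205:235]; w=np.clip(a[...,0]-np.maximum(a[...,1],a[...,2])-60,0,None); y,x=np.mgrid[192:212,205:235]; print(n,w.sum(),(x*w).sum()/w.sum(),(y*w).sum()/w.sum())
E
python3 st.py .5592 -.0193 .284
```

```text
scene 641 218.53978159126365 199.45085803432139
s5 548 219.0529197080292 199.67700729927006
s6 653 218.97856049004594 199.44410413476263
s7 548 219.02919708029196 199.67335766423358
t 14.25 tcp [ 0.5595 -0.0193  0.2955] j [-0.2   0.42  0.16  1.94 -0.09  0.79  1.35] F [-0.4 -0.2 -1.2] M [ 0.   -0.04  0.04] w 0.05766974870137886 119.3106303177774
[[-9.730e-01  2.307e-01  0.000e+00]
 [ 2.307e-01  9.730e-01  0.000e+00]
 [-0.000e+00  1.000e-04 -1.000e+00]]
shift [ 0.0003 -0.0001  0.0115]
```

Request:
{"fn": "carry_out", "kwargs": {"moves": [[0,0,-0.003,0,0.05],[0,0,-0.007,0,0.05],[0,0,-0.011,0,0.05],[0,0,-0.015,0,0.05],[0,0,-0.019,0,0.05],[0,0,-0.022,0,0.05],[0,0,-0.024,0,0.05],[0,0,-0.024,0,0.05]]}}

```text
clock: 15.05
tcp_pos: [0.5596, -0.0193, 0.3198]
orientation: [0.365, 3.12, 0.0]
contact_force: [0.4, 0.5, -0.6]
grip_width: 0.0576
gripper_force: 119.3
```

Request:
{"fn": "carry_out", "kwargs": {"moves": [[0,0,0,0,0.05],[0,0,0,0,0.05],[0,0,0,0,0.05],[0,0,0,0,0.05],[0,0,0,0,0.05],[0,0,0,0,0.05],[0,0,0,0,0.05],[0,0,0,0,0.05]]}}

```text
clock: 15.85
tcp_pos: [0.5595, -0.0193, 0.3195]
orientation: [-0.365, -3.12, -0.0]
contact_force: [1.0, -0.1, -1.2]
grip_width: 0.0578
gripper_force: 119.3
```

```bash
python3 - <<'E'
from meas import *
s=r.grab_frame("scene"); save(s[90:270,130:400],"s8.png",2.9)
E
python3 st.py .5592 -.0193 .3195
```

```text
t 15.9 tcp [ 0.5595 -0.0193  0.3195] j [-0.21  0.39  0.17  1.92 -0.08  0.83  1.34] F [0.6 0.1 0.1] M [ 0.05  0.06 -0.08] w 0.057330285698692085 119.30846566334367
[[-0.973   0.2307  0.    ]
 [ 0.2307  0.973   0.    ]
 [-0.      0.     -1.    ]]
shift [ 0.0003 -0.0001  0.    ]
```

View pics/s8.png

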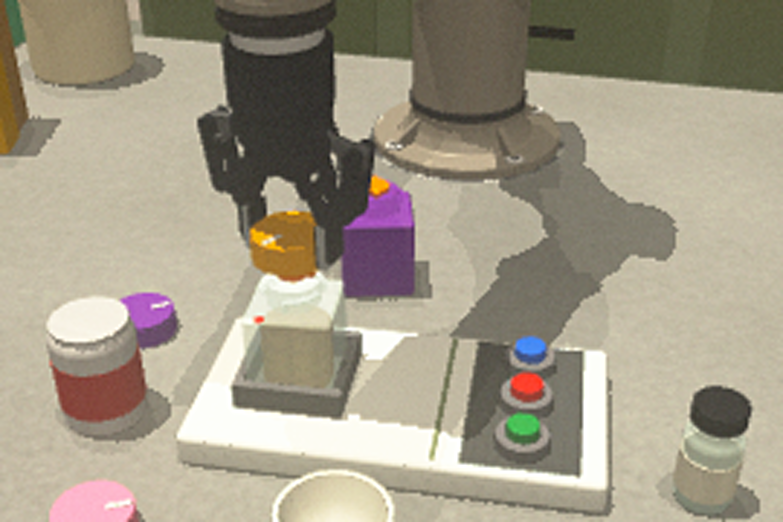

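The view shows the cap held level at (285,245) above the open neck at (290,290), the jar seated in its cradle, and everything else in its place. I hand in.

```bash
python3 -c "
from bench import r
print(r.hand_in())"
```

```text
the job is handed in; nothing more can be done
None
```

The job is handed in, no verdict shown: I pressed green then blue fully down (red untouched), then unscrewed the golden cap about 1.3 rad and lifted it off, held level about 2 cm above the mouth. The jar rose about 1 mm for a moment as the cap came free, then settled back in its cradle, and nothing else was disturbed.

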